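# Turn the isolator switch in the slide-jaw fixture and hold it against the fence

## Robot

A 6-joint arm with a two-finger parallel gripper is mounted at the origin on the work surface. World frame = base frame: x ahead of the robot, y to its left, z up, the work surface at z = 0. Lengths are in m, angles in rad, forces in N, time in s.
With the tool pointing down it reaches from about 0.325 to 0.9 m from the base axis. Payload 6.1 kg.
Tool frame: the origin (TCP) lies at the very end of the fingers, on their centre line; the grasp point (between the pads) lies 19 mm behind it; z points along the fingers, y is the line along which they close (so a half turn about z gives the same grasp; the last joint's range is limited). The gripper opens to 87 mm and grips with 3 to 60 N. Pads are 19 mm wide; open, the fingers measure 117 mm over their backs; the gripper's body (75 mm by 190 mm) begins 51 mm behind the grasp point.
Start: joints at [1.026, 0.22, 1.526, -0, 1.395, -0.126], TCP at [0.254, 0.571, 0.223] pointing down, gripper open.
Joint ranges: [-2.98, 2.98], [-0.91, 2.08], [0.09, 2.57], [-1.24, 4.39], [0.2, 2.65], [-2.68, 2.68]. Speed limits (rad/s): [2.57, 2.57, 3.01, 3.14, 3.14, 3.14].

## Interface

Orientations are given as a rotation vector (axis times angle).
In Python, from bench import r gives the robot as it stands.
- The arm moves only by the tool servo_tool, never from a script. Its argument "plan" is a list of rows, each a list of 3 entries, a list of its own where there are three numbers: the finger opening in m, from 0 to 0.087, then the shift along the tool's x, y, z in m, then the turn, a rotation vector about the tool's x, y, z in rad. A call has 1 to 10 rows; each row is the pose to reach, as a shift and turn from the pose commanded when the call began, along the tool's axes at that moment; what a row does not reach only later rows make up. A row lasts 1/8 s, in which the tool goes at most 62.5 mm and 10.7 degrees, less where a joint would pass 70% of its speed; a pose out of reach is approached as far as the arm can. A call with a gripper value outside its range is refused whole. The fingers move at their own pace and stop on an object; "force" is the grip in N (left out, the last holds). Time passes only in rows, so rows that repeat a pose let the fingers close. It gives the time, the measured TCP pose, the force, the opening and the grip force at its end, in the units of the state.
- r.sense(): the state, without advancing time (a new reading comes with each control period).
- r.camera(name): name is "scene" or "side" or "wrist"; returns the picture (400x640x3 uint8, red, green, blue); there is no depth.
- r.calibration(name): a dict with "fx", "fy", "cx", "cy" (pixels), "view" (4x4, takes a point from world to camera coordinates); the wrist camera has in their place "T_tool_cam" (4x4, takes a point from camera to tool coordinates, whose origin is the TCP and whose axes are the flange's). Camera axes: x right, y down, z forward; pixel columns grow to the right and rows downward; lengths in m; the calibration is good to about 2 mm. The wrist camera is an equidistant fisheye: a pixel r from the principal point sees the ray r / f radians off the axis. A picture is of the moment at which its call begins: read the wrist's pose just before it. calibration takes no time and is no camera call.
- r.hand_in(): hands the job in; it is judged then, once.
The state is a dict: "t": time; "joints": joint angles; "joint_velocities": joint speeds; "joint_torque": joint torques, N m; "eef_pos": TCP position; "tcp_rot": TCP orientation; "force": force on the tool from outside, world axes, zero at the start; "ft_torque": the same for the moment, N m; "width": finger opening in m; "gripper_force": force on a finger pad.
Only numpy, scipy, OpenCV 4.12 (cv2) and the standard library are available. Lean on these libraries where they do the work, as an engineer would, in place of code of your own. Each camera call takes 0.05 s, during which the arm holds its last target. There are 200 camera calls.

## Task

Draw the fixture's sliding jaw back, lift the isolator switch out by its red knob bar, turn it a quarter turn and stand it flat between jaw and fence again, in the middle of their width, with its cable-entry face (yellow edge on the lid) looking to the fixture's yellow-striped side, and let go of it. Then take the jaw by its red grip, push the switch flush against the steel fence and keep pressing with a steady force of about 14 N, the sprung pad pushed in half of its stroke: finish while still holding the jaw like that, so that I can screw the cable glands in. Press gently, never anywhere near 40 N, and leave the other things on the bench where they are.

Things in the scene. Friction and masses are not known exactly. Their poses are not given: they have to be found in the camera images.
- fixture: Slide-jaw fixture bolted to the bench: aluminium base plate 305 x 140 mm, 12 mm thick (its top is 12 mm above the bench). Origin on the underside, 150 mm from the jaw end of the plate. Its x axis points along the slide from the jaw to the fence, y across the slide, z up. A yellow stripe runs along its -y edge. It stands with x roughly to the robot's left, so that the yellow-striped side is the far one from the robot; the position and yaw vary.
- fence: Fixed steel fence across the fixture, 18 mm thick along the slide, 120 mm wide, 40 mm high over the base plate. Origin at the middle of the lower edge of its inner face (the face towards the jaw), which lies at x = +135 mm of the fixture, at the height of the plate's top; axes as the fixture's.
- jaw (a joint): Position in m of the blue sliding jaw along the fixture's +x: 0 = fully back, grows towards the fence, end 0.110. It stays where it is left when nothing pushes it (friction 1.5 N). The jaw is a block 50 mm along the slide, 80 mm wide, 45 mm high over the plate, with the red grip on top; its front face is 35 mm ahead of the grip's centre.
- jaw_grip (a point): Centre of the jaw's red grip: a block 20 mm along the slide, 36 mm across, 40 mm high, standing on the jaw block. This point is 77 mm above the bench, the grip's top 97 mm, the blue block's top 57 mm. It lies at fixture x = -95 mm plus the jaw value, y = 0.
- pad (a joint): How far in m the black sprung pressure pad in front of the jaw is pushed in: 0 = relaxed, end of stroke 0.028. The spring gives 1000 N/m, so 0.014 means a push of 14 N on the switch (friction under the switch keeps up to 4 N of it from the fence). The pad is a plate 70 mm wide on two steel rods, from 2 to 38 mm over the base plate; the green sleeves on the rods just reach the blue jaw block when it is pushed in by half (14 mm).
- pad_face (a point): Middle of the pad's front face, which touches the switch: 75 mm ahead of the grip's centre along the slide when relaxed, less by the pad value.
- switch: Isolator switch: grey and white plastic box 70 (x) x 100 (y) x 50 mm (z) with a red knob bar fixed on the lid, about 0.15 to 0.31 kg. Origin at the centre of its underside. At the start it stands loose on the fixture's plate with its x axis and cable-entry face to the fence, its short way between jaw and fence; turned, it needs 100 mm there, which the jaw does not leave at the start.
- knob_bar (a point): Centre of the red knob bar on the switch's lid: 55 mm long along the switch's x, 18 mm thick along its y, from 50 to 82 mm above the switch's underside (this point at 66 mm). It does not turn in the switch.
- entry_face (a point): Middle of the switch's cable-entry face (its +x face, 35 mm from its centre), 20 mm above its underside. The face has two black round entries; a yellow stripe on the lid runs along its upper edge.
- screwdriver: Screwdriver lying on the bench: leave alone. Origin about its middle, its x axis along the shaft.
- tape: Blue ring of tape, 68 mm across, 18 mm high: leave alone. Origin at the centre of its underside.
- roundbox: White round junction box, 70 mm across, 30 mm high, with a stub at either side: leave alone. Origin at the centre of its underside.
- bin: Blue open bin 100 x 140 x 50 mm with cable glands: leave alone. Origin at the centre of its underside.

How it is judged:
By the outcome, as a careful person would: the job done as asked, in the order asked, and still so for the second after the job is handed in, while the arm keeps its last pose, push and grip.
It also fails if it takes over 61 s, if anything falls off the work surface, if the arm or the gripper's body presses on something with over 40 N, if the wrist force passes 120 N, or if a joint passes its speed limit or range.

## Working session

There is one attempt and no reset: what is moved stays moved. The work goes in short steps, Python scripts to look and compute and a tool call to move; the robot and the scene stay as the last step left them, time stands still between calls to the robot, and variables do not carry over. Pictures are saved under pics/ and viewed, at most 10 in all, crops included, and the job is handed in when it is done.

Besides the shell and the picture viewer there is one more tool, called after "Emit:" by a JSON object that holds its "name" and its "arguments", one argument or row to a line. servo_tool: Moves the arm, as the interface text tells. Its arguments: {"type":"object","properties":{"plan":{"type":"array"},"force":{"type":"number"}},"required":["plan"]}

```bash
ls; mkdir -p pics
cat > h.py <<'E'
import numpy as np, cv2
from bench import r
from scipy.spatial.transform import Rotation as R
def snap(n,f):
    im=r.camera(n); cv2.imwrite('pics/'+f,im[:,:,::-1]); return im
def ray(n,u,v,pose=None):
    c=r.calibration(n)
    if n=='wrist':
        x,y=(u-c['cx'])/c['fx'],(v-c['cy'])/c['fy']; t=np.hypot(x,y)+1e-12
        d=np.array([np.sin(t)*x/t,np.sin(t)*y/t,np.cos(t)])
        T=np.array(c['T_tool_cam']); s=pose or r.sense(); Q=R.from_rotvec(s['tcp_rot']).as_matrix()
        return Q@T[:3,3]+s['eef_pos'], Q@T[:3,:3]@d
    V=np.linalg.inv(np.array(c['view'])); return V[:3,3], V[:3,:3]@np.array([(u-c['cx'])/c['fx'],(v-c['cy'])/c['fy'],1])
def onz(n,u,v,z,pose=None):
    o,d=ray(n,u,v,pose); return o+d*(z-o[2])/d[2]
def blobs(im,lo,hi,n=3,amin=60):
    hsv=cv2.cvtColor(im,cv2.COLOR_RGB2HSV); m=cv2.inRange(hsv,lo,hi)
    if lo[0]==0: m|=cv2.inRange(hsv,(172,)+lo[1:],(180,255,255))
    k,l,s,c=cv2.connectedComponentsWithStats(m)
    return [(c[i].round(1),s[i].tolist(),cv2.minAreaRect(np.argwhere(l==i)[:,::-1].astype(np.float32))) for i in np.argsort(-s[:,4]) if i and s[i,4]>amin][:n]
RED=((0,130,70),(8,255,255)); YEL=((20,120,110),(35,255,255))
E
python3 - <<'E'
from h import *
s=r.sense(); print(s)
for n in ('scene','side'):
    im=snap(n,n+'0.png'); print(n,np.array(r.calibration(n)['view']).round(3).tolist())
    for c in (RED,YEL):
        for b in blobs(im,*c): print(b)
E
```

```text
pics
{'t': 0.0, 'joints': array([ 1.02584948e+00,  2.21206110e-01,  1.52761563e+00, -6.37212118e-05,
        1.39468533e+00, -1.26081005e-01]), 'joint_velocities': array([ 1.96817785e-03, -3.00876738e-04,  3.34134074e-05, -2.29657116e-03,
        1.02774283e-03, -3.80927612e-04]), 'joint_torque': array([ 1.43208537e-03, -4.94601488e+01, -3.87384653e+01,  6.99162134e-02,
        5.69978252e-02, -1.23052464e-04]), 'eef_pos': array([0.25389159, 0.57042966, 0.22144726]), 'tcp_rot': array([-6.53017347e-01, -3.07238938e+00,  2.87140280e-03]), 'force': array([1.01821524, 0.61048027, 0.62605711]), 'ft_torque': array([ 0.02527195, -0.0339924 , -0.05212122]), 'gripper_force': 0.0, 'width': 0.08712879936309326}
scene [[-0.727, 0.687, -0.006, 0.431], [0.466, 0.488, -0.738, -0.232], [-0.504, -0.539, -0.675, 1.641], [0.0, 0.0, 0.0, 1.0]]
(array([163.3,  12.1]), [128, 0, 76, 32, 1771], ((165.5, 15.5), (31.0, 75.0), 90.0))
(array([448.5, 134.9]), [414, 116, 68, 35, 730], ((446.6487731933594, 133.91839599609375), (67.68000030517578, 23.959999084472656), 16.260204315185547))
(array([469.2,  29.8]), [4
[... 554 characters left out ...]
0.68, -0.733, -0.02, -0.424], [-0.545, -0.486, -0.684, 0.4], [0.491, 0.476, -0.73, 0.629], [0.0, 0.0, 0.0, 1.0]]
(array([58.4, 38.6]), [9, 12, 98, 56, 3221], ((57.55000305175781, 38.649993896484375), (40.793373107910156, 90.4411392211914), 71.56504821777344))
(array([ 91.5, 381.1]), [60, 355, 63, 45, 1503], ((91.06417846679688, 387.1607971191406), (54.418331146240234, 42.13759231567383), 55.7131233215332))
(array([351.5, 182.6]), [336, 171, 31, 24, 285], ((350.9999694824219, 182.49998474121094), (34.94611358642578, 8.59785270690918), 33.690067291259766))
(array([326.7, 228.2]), [296, 198, 58, 55, 284], ((323.591796875, 225.4781036376953), (77.83313751220703, 4.396760940551758), 42.87890625))
```

View pics/scene0.png

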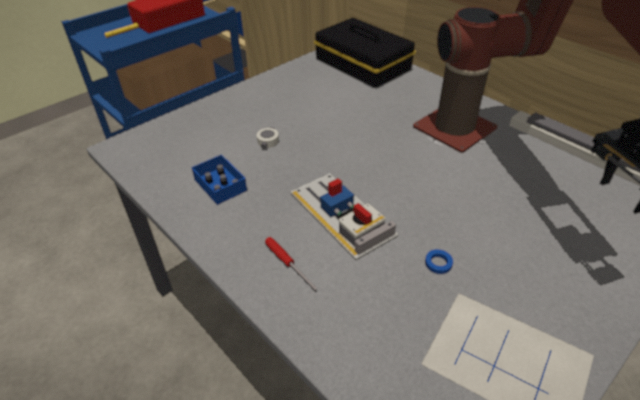

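View pics/side0.png

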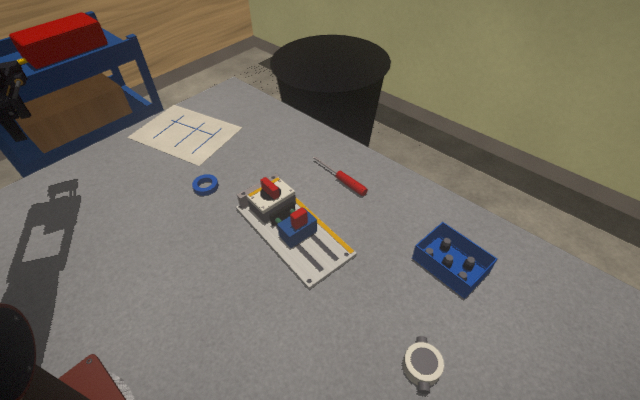

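The scene shows the jaw grip at (335,187) and the knob at (363,213). The side view shows the grip at (299,217) and the knob at (270,188). The yellow stripe is on the far side in both.

```bash
cat >> h.py <<'E'
def tri(a,b):
    (o,d),(p,e)=a,b; d=d/np.linalg.norm(d); e=e/np.linalg.norm(e)
    k=np.linalg.lstsq(np.c_[d,-e],p-o,rcond=None)[0]; A,B=o+k[0]*d,p+k[1]*e
    return (A+B)/2, np.linalg.norm(A-B)
E
python3 - <<'E'
from h import *
I={n:cv2.imread(f'pics/{n}0.png')[:,:,::-1].copy() for n in('scene','side')}
box={'scene':(280,170,400,260),'side':(230,165,360,290)}
B={}
for n,(a,b,c,d) in box.items():
    im=I[n][b:d,a:c]; 
    B[n]=[(x[0]+[a,b]) for x in blobs(im,(0,130,60),(8,255,255),2,20)]
    y=blobs(im,*YEL,2,30); print(n,B[n])
    hsv=cv2.cvtColor(im,cv2.COLOR_RGB2HSV); m=cv2.inRange(hsv,*YEL); pts=np.argwhere(m)[:,::-1]+[a,b]
    P=np.array([onz(n,u,v,.012)[:2] for u,v in pts]); vx=cv2.fitLine(P.astype(np.float32),cv2.DIST_HUBER,0,.002,.01).ravel(); print('stripe',vx, np.degrees(np.arctan2(vx[1],vx[0])))
S=sorted(B['scene'],key=lambda p:p[0]); D=sorted(B['side'],key=lambda p:-p[0])
for p,q in zip(S,D): print(tri(ray('scene',*p),ray('side',*q)))
E
```

```text
scene [array([361.7, 213.6]), array([334.6, 186.8])]
stripe [ 0.13989647  0.9901661   0.6241322  -0.00788656] 81.95814
side [array([298.7, 217.1]), array([348.6, 180.8])]
stripe [ 0.11128118  0.99378896  0.6183604  -0.05607547] 83.61082
(array([0.64303636, 0.00106837, 0.13231397]), np.float64(0.11539013569915794))
(array([0.57169667, 0.06469557, 0.02478617]), np.float64(0.06938229075577287))
```

Run:
```python
from h import *
im=cv2.imread('pics/side0.png')[:,:,::-1].copy()[165:290,230:330]
b=[x[0]+[230,165] for x in blobs(im,(0,130,60),(8,255,255),3,20)];print(b)
b=sorted(b,key=lambda p:-p[0])[:2]
S=[(334.6,186.8),(361.7,213.6)]
P=[]
for p,q in zip(S,b): x=tri(ray('scene',*p),ray('side',*q)); P.append(x[0]); print(x)
d=P[1]-P[0]; print(np.linalg.norm(d[:2]),np.degrees(np.arctan2(d[1],d[0])))
s=r.sense(); Q=R.from_rotvec(s['tcp_rot']).as_matrix(); print(Q.round(3)); print(np.array(r.calibration('wrist')['T_tool_cam']).round(3))
```

```text
[array([298.7, 217.1]), array([269.8, 187.3])]
(array([0.56474588, 0.00370076, 0.07815235]), np.float64(0.0007534340611859054))
(array([0.58584159, 0.12373543, 0.0776145 ]), np.float64(0.001235951041082271))
0.12187432115630838 80.03224223885594
[[-0.914  0.407 -0.001]
 [ 0.407  0.914 -0.002]
 [ 0.    -0.002 -1.   ]]
[[ 0.    -0.957 -0.29   0.079]
 [ 1.    -0.     0.001  0.001]
 [-0.001 -0.29   0.957 -0.163]
 [ 0.     0.     0.     1.   ]]
```

Emit:
{"name": "servo_tool", "arguments": {
  "plan": [
    [0.087, [-0.05, -0.036, 0], [0, 0, -0.1]],
    [0.087, [-0.1, -0.072, 0], [0, 0, -0.2]],
    [0.087, [-0.15, -0.108, 0], [0, 0, -0.288]],
    [0.087, [-0.2, -0.144, 0], [0, 0, -0.288]],
    [0.087, [-0.25, -0.18, 0], [0, 0, -0.288]],
    [0.087, [-0.3, -0.216, 0], [0, 0, -0.288]],
    [0.087, [-0.35, -0.252, 0], [0, 0, -0.288]],
    [0.087, [-0.4, -0.29, 0], [0, 0, -0.288]],
    [0.087, [-0.46, -0.327, 0], [0, 0, -0.288]],
    [0.087, [-0.513, -0.363, 0], [0, 0, -0.288]]
  ]
}}

```text
t: 1.35
eef_pos: [0.5706, 0.0372, 0.2223]
tcp_rot: [-0.206, -3.135, -0.0]
force: [0.0, 0.4, 0.8]
width: 0.0871
gripper_force: 0.0
```

Emit:
{"name": "servo_tool", "arguments": {
  "plan": [
    [0.087, [0, 0, 0], [0, 0, 0]],
    [0.087, [0, 0, 0], [0, 0, 0]],
    [0.087, [0, 0, 0], [0, 0, 0]],
    [0.087, [0, 0, 0], [0, 0, 0]]
  ]
}}

```text
t: 1.85
eef_pos: [0.5695, 0.0404, 0.2227]
tcp_rot: [0.202, 3.135, 0.0]
force: [0.3, 0.1, 0.4]
width: 0.0871
gripper_force: 0.0
```

Run:
```python
from h import *
s=r.sense(); print(s['eef_pos'],s['tcp_rot'],s['t'],s['force'])
im=snap('wrist','w1.png')
for z,c in ((.09,RED),(.012,YEL)):
  for b in blobs(im,*c): print(b, onz('wrist',*b[0],z,s).round(4))
```

```text
[0.56951971 0.04037043 0.22266528] [2.02268605e-01 3.13497204e+00 1.65652909e-04] 1.85 [0.26471405 0.09000651 0.36684172]
(array([399.3, 196.6]), [373, 185, 54, 24, 1122], ((399.5334777832031, 196.80682373046875), (22.761749267578125, 53.16201400756836), 88.53119659423828)) [0.583 0.123 0.09 ]
(array([328.2, 320.3]), [296, 312, 67, 18, 1012], ((328.88134765625, 320.1012268066406), (15.906463623046875, 66.49525451660156), 86.42366790771484)) [0.725  0.0339 0.09  ]
(array([281.1, 191.9]), [271, 172, 21, 41, 797], ((281.0, 192.0), (40.0, 20.0), 90.0)) [0.5631 0.0057 0.09  ]
(array([282.1, 225.3]), [206, 221, 156, 10, 1235], ((283.50189208984375, 225.27969360351562), (155.07069396972656, 8.245465278625488), 0.485545814037323)) [ 0.6262 -0.0124  0.012 ]
(array([419.9, 168.7]), [415, 152, 10, 36, 262], ((420.15496826171875, 169.31240844726562), (8.891593933105469, 34.96828079223633), 4.573921203613281)) [0.5738 0.1716 0.012 ]
(array([416.9, 219.1]), [413, 209, 9, 22, 154], ((417.24871826171875, 219.51776123046875), (7.8371758460998535, 21.374114990234375), 4.085616588592529)) [0.6412 0.1649 0.012 ]
```

View pics/w1.png

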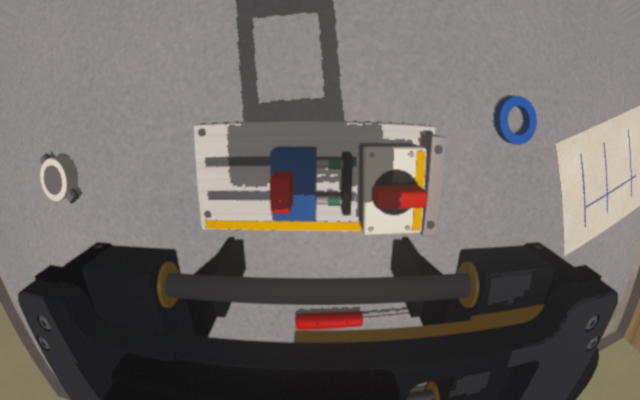

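Wrist view: jaw grip at (281,192), knob at (399,197), plate's left corners at about (195,127) and (203,230), fence on the right at about x=430. I'll get the yaw and origin from the stripe, the plate edge and the fence.

Run:
```python
from h import *
s=r.sense(); im=cv2.imread('pics/w1.png')[:,:,::-1].copy()
hsv=cv2.cvtColor(im,cv2.COLOR_RGB2HSV); m=cv2.inRange(hsv,*YEL); m[:215]=0;m[236:]=0;m[:,:195]=0;m[:,358:]=0
P=np.array([onz('wrist',u,v,.012,s)[:2] for v,u in np.argwhere(m)],np.float32)
l=cv2.fitLine(P,cv2.DIST_HUBER,0,.002,.01).ravel(); u=l[:2]*np.sign(l[1]); w=np.array([-u[1],u[0]])
print('yaw',np.degrees(np.arctan2(u[1],u[0])))
E=np.array([onz('wrist',a,b,.012,s)[:2] for a,b in ((194.5,127),(203.5,231))]); print('edge',E, E@u,E@w)
print('stripe',(P@u).min(),(P@w).min(),(P@w).max())
for nm,x,y,z in (('grip',281,192,.087),('gripfar',281,213,.097),('gripnear',281,172,.097),('fence',426,140,.052),('fence',427,225,.052)):
    p=onz('wrist',x,y,z,s)[:2]; print(nm,p,p@u,p@w)
k=blobs(im,*RED)[0]
p=onz('wrist',*k[0],.09,s)[:2];print('knob',p@u,p@w)
# lid yellow
m=cv2.inRange(hsv,*YEL); m[:, :410]=0; m[:,432:]=0; m[:140]=0;m[240:]=0
P=np.array([onz('wrist',a,b,.062,s)[:2] for b,a in np.argwhere(m)],np.float32); l=cv2.fitLine(P,cv2.DIST_HUBER,0,.002,.01).ravel(); print('lid yaw-ish',np.degrees(np.arctan2(l[1],l[0])),(P@u).min(),(P@u).max(),(P@w).min(),(P@w).max())
for n,(x,y) in {'scene':(334.6,186.8)}.items(): pass
g=np.array([.5647,.0037]);k=np.array([.5858,.1237]); print('tri grip',g@u,g@w,'knob',k@u,k@w)
```

```text
yaw 82.211296
edge [[ 0.48328774 -0.10390491]
 [ 0.62176131 -0.12224301]] [-0.0374511  -0.03685406] [-0.49291041 -0.63259169]
stripe -0.032240458 -0.62850577 -0.6166033
grip [0.56402858 0.00494148] 0.0813331566904313 -0.5581555075062814
gripfar [0.58273761 0.00301513] 0.08196002744966718 -0.576952999750677
gripnear [0.54215239 0.00958338] 0.082967562554035 -0.5358520586330632
fence [0.53311901 0.16807055] 0.2387684146396039 -0.5054238104998678
fence [0.63474525 0.16537649] 0.24987162016413048 -0.606477604100888
knob 0.20080320287614917 -0.5611164081403409
lid yaw-ish -5.7196918 0.22531974 0.23786658 -0.60877013 -0.51801646
tri grip 0.0801941172093153 -0.5589889760464429 knob 0.2019465418457985 -0.5636318967133761
```

Emit:
{"name": "servo_tool", "arguments": {
  "plan": [
    [0.087, [0, -0.018, 0.02], [0, 0, 0.007]],
    [0.087, [0, -0.036, 0.045], [0, 0, 0.007]],
    [0.087, [0, -0.036, 0.07], [0, 0, 0.007]],
    [0.087, [0, -0.036, 0.095], [0, 0, 0.007]],
    [0.087, [0, -0.036, 0.12], [0, 0, 0.007]],
    [0.087, [0, -0.036, 0.14], [0, 0, 0.007]],
    [0.087, [0, -0.036, 0.15], [0, 0, 0.007]],
    [0.087, [0, -0.036, 0.157], [0, 0, 0.007]],
    [0.087, [0, -0.036, 0.157], [0, 0, 0.007]],
    [0.087, [0, -0.036, 0.157], [0, 0, 0.007]]
  ]
}}

```text
t: 3.15
eef_pos: [0.5659, 0.0033, 0.0664]
tcp_rot: [0.216, 3.133, -0.0]
force: [-0.5, -0.3, -0.0]
width: 0.0866
gripper_force: 0.0
```

Emit:
{"name": "servo_tool", "arguments": {
  "plan": [
    [0.03, [0, 0, 0], [0, 0, 0]],
    [0.015, [0, 0, 0], [0, 0, 0]],
    [0.015, [0, 0, 0], [0, 0, 0]],
    [0.015, [0, 0, 0], [0, 0, 0]],
    [0.015, [0, 0, 0], [0, 0, 0]],
    [0.015, [0, 0, 0], [0, 0, 0]]
  ],
  "force": 20
}}

```text
t: 3.9
eef_pos: [0.5653, 0.0034, 0.0655]
tcp_rot: [-0.216, -3.134, 0.0]
force: [0.1, -0.5, -0.6]
width: 0.0351
gripper_force: 0.0
```

Emit:
{"name": "servo_tool", "arguments": {
  "plan": [
    [0.015, [0, 0, 0], [0, 0, 0]],
    [0.015, [0, 0, 0], [0, 0, 0]],
    [0.015, [0, 0, 0], [0, 0, 0]],
    [0.015, [0, 0, 0], [0, 0, 0]]
  ]
}}

```text
t: 4.4
eef_pos: [0.5652, 0.0034, 0.0655]
tcp_rot: [-0.216, -3.134, -0.0]
force: [-0.5, 0.5, -0.2]
width: 0.0196
gripper_force: 20.0
```

Emit:
{"name": "servo_tool", "arguments": {
  "plan": [
    [0.015, [0, -0.003, 0], [0, 0, 0]],
    [0.015, [0, -0.01, 0], [0, 0, 0]],
    [0.015, [0, -0.018, 0], [0, 0, 0]],
    [0.015, [0, -0.026, 0], [0, 0, 0]],
    [0.015, [0, -0.034, 0], [0, 0, 0]],
    [0.015, [0, -0.042, 0], [0, 0, 0]],
    [0.015, [0, -0.048, 0], [0, 0, 0]],
    [0.015, [0, -0.053, 0], [0, 0, 0]],
    [0.015, [0, -0.053, 0], [0, 0, 0]],
    [0.015, [0, -0.053, 0], [0, 0, 0]]
  ]
}}

```text
t: 5.65
eef_pos: [0.5579, -0.0496, 0.0655]
tcp_rot: [-0.216, -3.134, 0.001]
force: [0.2, -1.1, -0.8]
width: 0.02
gripper_force: 20.0
```

Emit:
{"name": "servo_tool", "arguments": {
  "plan": [
    [0.05, [0, 0, 0], [0, 0, 0]],
    [0.087, [0, 0, 0], [0, 0, 0]],
    [0.087, [0, 0, 0], [0, 0, 0]],
    [0.087, [0, 0, 0], [0, 0, 0]],
    [0.087, [0, 0, -0.02], [0, 0, 0]],
    [0.087, [0, 0, -0.05], [0, 0, 0]],
    [0.087, [0, 0.02, -0.08], [0, 0, 0.18]],
    [0.087, [-0.003, 0.05, -0.1], [0, 0, 0.36]],
    [0.087, [-0.003, 0.09, -0.1], [0, 0, 0.54]],
    [0.087, [-0.003, 0.13, -0.1], [0, 0, 0.72]]
  ]
}}

```text
t: 6.9
eef_pos: [0.5792, 0.0803, 0.1661]
tcp_rot: [1.315, 2.852, 0.001]
force: [0.8, 1.5, 0.3]
width: 0.0868
gripper_force: 0.0
```

Emit:
{"name": "servo_tool", "arguments": {
  "plan": [
    [0.087, [0.02, 0.02, 0], [0, 0, 0.17]],
    [0.087, [0.03, 0.03, 0], [0, 0, 0.34]],
    [0.087, [0.03, 0.034, 0], [0, 0, 0.51]],
    [0.087, [0.03, 0.034, 0], [0, 0, 0.68]],
    [0.087, [0.03, 0.034, 0], [0, 0, 0.851]],
    [0.087, [0.03, 0.034, 0], [0, 0, 0.851]],
    [0.087, [0.03, 0.034, 0], [0, 0, 0.851]],
    [0.087, [0.03, 0.034, 0], [0, 0, 0.851]]
  ]
}}

```text
t: 7.9
eef_pos: [0.5849, 0.1242, 0.1655]
tcp_rot: [2.367, 2.065, 0.0]
force: [0.1, -0.3, -0.1]
width: 0.087
gripper_force: 0.0
```

```bash
cat >> h.py <<'E'
U=np.array([np.cos(np.radians(82.2)),np.sin(np.radians(82.2))]); W=np.array([-U[1],U[0]])
def uw(p): return np.array([p[:2]@U,p[:2]@W]).round(4)
def yaw(s): q=R.from_rotvec(s['tcp_rot']).as_matrix(); return round(float(np.degrees(np.arctan2(q[1,1],q[0,1]))),2)
E
python3 - <<'E'
from h import *
s=r.sense(); print(s['t'],s['eef_pos'],yaw(s),'tcp uw',uw(s['eef_pos']))
im=snap('wrist','w2.png')
for b in blobs(im,*RED): print(b, uw(onz('wrist',*b[0],.092,s)))
for b in blobs(im,*YEL): print(b)
E
```

```text
7.9 [0.58490942 0.12416362 0.16554582] -7.8 tcp uw [ 0.2024 -0.5626]
(array([317.1, 209.4]), [305, 176, 24, 69, 1462], ((316.5, 210.0), (68.0, 23.0), 90.0)) [ 0.2073 -0.5633]
(array([488.7, 227.4]), [478, 205, 22, 43, 718], ((488.8384704589844, 226.79234313964844), (17.985036849975586, 42.79198455810547), 7.125016689300537)) [ 0.1895 -0.7203]
(array([326.2, 173.1]), [275, 167, 94, 14, 797], ((321.4931640625, 173.78146362304688), (11.150806427001953, 93.32943725585938), 88.21009063720703))
(array([368.5, 255.8]), [363, 233, 13, 45, 398], ((368.5198669433594, 255.0015869140625), (9.728918075561523, 44.73707580566406), 4.573921203613281))
(array([363.4, 316.4]), [358, 304, 11, 27, 218], ((363.4292297363281, 316.9933166503906), (8.722436904907227, 26.736164093017578), 5.440332412719727))
```

View pics/w2.png

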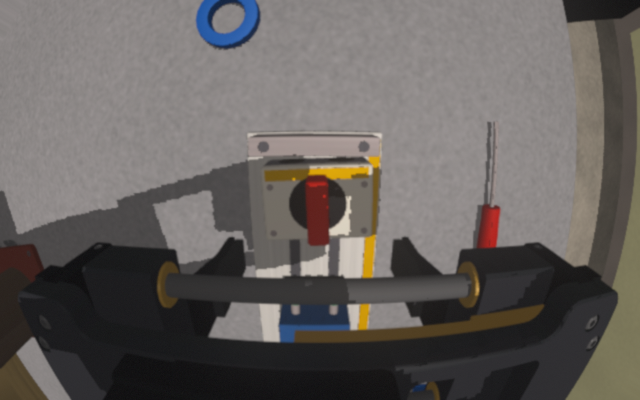

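Wrist view: knob bar upright at (317,210), centred between the fingers; the jaw is drawn back and the lid's yellow edge faces the fence. Now I descend and grip.

Emit:
{"name": "servo_tool", "arguments": {
  "plan": [
    [0.087, [0, 0, 0.025], [0, 0, 0]],
    [0.07, [0, 0, 0.05], [0, 0, 0]],
    [0.06, [0, 0, 0.075], [0, 0, 0]],
    [0.05, [0, 0, 0.09], [0, 0, 0]],
    [0.04, [0, 0, 0.1], [0, 0, 0]],
    [0.04, [0, 0, 0.1], [0, 0, 0]],
    [0.01, [0, 0, 0.1], [0, 0, 0]],
    [0.01, [0, 0, 0.1], [0, 0, 0]],
    [0.01, [0, 0, 0.1], [0, 0, 0]],
    [0.01, [0, 0, 0.1], [0, 0, 0]]
  ],
  "force": 35
}}

```text
t: 9.2
eef_pos: [0.5852, 0.1243, 0.0662]
tcp_rot: [2.369, 2.063, 0.001]
force: [-1.2, 0.3, 4.1]
width: 0.018
gripper_force: 34.7
```

Emit:
{"name": "servo_tool", "arguments": {
  "plan": [
    [0.01, [0, 0, 0], [0, 0, 0]],
    [0.01, [0, 0, 0], [0, 0, 0]],
    [0.01, [0, 0, 0], [0, 0, 0]],
    [0.01, [0, 0, 0], [0, 0, 0]]
  ]
}}

```text
t: 9.7
eef_pos: [0.5852, 0.1243, 0.0662]
tcp_rot: [2.369, 2.063, 0.001]
force: [-1.1, 0.3, 5.8]
width: 0.018
gripper_force: 34.7
```

Emit:
{"name": "servo_tool", "arguments": {
  "plan": [
    [0.01, [0, 0, -0.01], [0, 0, 0]],
    [0.01, [0, 0, -0.03], [0, 0, 0]],
    [0.01, [0, 0, -0.05], [0, 0, 0]],
    [0.01, [0, 0, -0.065], [0, 0, 0]],
    [0.01, [-0.004, 0, -0.065], [0, 0, 0.12]],
    [0.01, [-0.008, 0, -0.065], [0, 0, 0.28]],
    [0.01, [-0.012, 0, -0.065], [0, 0, 0.44]],
    [0.01, [-0.012, 0, -0.065], [0, 0, 0.6]],
    [0.01, [-0.012, 0, -0.065], [0, 0, 0.76]],
    [0.01, [-0.012, 0, -0.065], [0, 0, 0.92]]
  ]
}}

```text
t: 10.95
eef_pos: [0.5835, 0.1123, 0.1315]
tcp_rot: [3.041, 0.789, 0.001]
force: [0.1, -0.4, -2.6]
width: 0.0177
gripper_force: 34.7
```

Emit:
{"name": "servo_tool", "arguments": {
  "plan": [
    [0.01, [0, 0, 0], [0, 0, 0.16]],
    [0.01, [0, 0, 0], [0, 0, 0.32]],
    [0.01, [0, 0, 0], [0, 0, 0.48]],
    [0.01, [0, 0, 0], [0, 0, 0.6]],
    [0.01, [0, 0, 0], [0, 0, 0.651]],
    [0.01, [0, 0, 0], [0, 0, 0.651]],
    [0.01, [0, 0, 0], [0, 0, 0.651]]
  ]
}}

```text
t: 11.82
eef_pos: [0.5834, 0.1123, 0.131]
tcp_rot: [-3.134, 0.215, -0.001]
force: [-0.4, -0.1, -3.0]
width: 0.0175
gripper_force: 34.7
```

Run:
```python
from h import *
s=r.sense(); print(s['t'],s['eef_pos'],yaw(s),'tcp uw',uw(s['eef_pos']),s['force'],s['width'],s['gripper_force'])
a=snap('scene','s3.png')[150:270,270:430]; b=snap('wrist','w3.png')
cv2.imwrite('pics/c3.png',np.vstack([cv2.resize(a,(533,400),interpolation=2),b[:200,50:583]])[:,:,::-1])
```

```text
11.825 [0.58340353 0.11229682 0.1309896 ] -97.86 tcp uw [ 0.1904 -0.5628] [-0.37924065 -0.07491919 -2.97032747] 0.017474750170327485 34.683516416698694
```

View pics/c3.png

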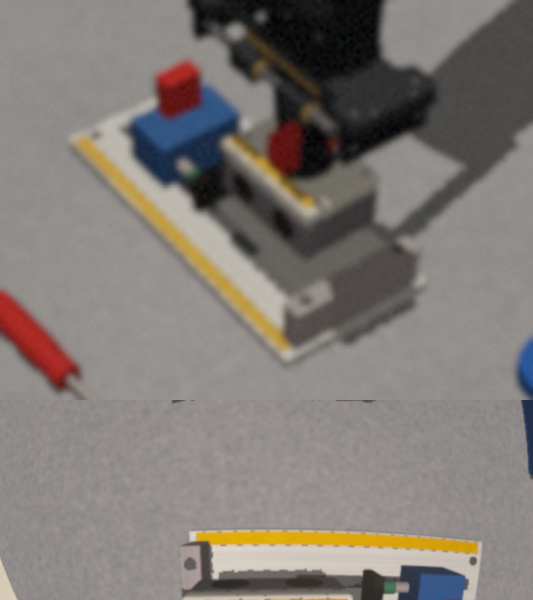

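The switch hangs level, turned, with its entries facing the yellow stripe. It clears the jaw and the fence. Now I lower it.

Emit:
{"name": "servo_tool", "arguments": {
  "plan": [
    [0.01, [0, 0, 0.015], [0, 0, 0]],
    [0.01, [0, 0, 0.03], [0, 0, 0]],
    [0.01, [0, 0, 0.045], [0, 0, 0]],
    [0.01, [0, 0, 0.055], [0, 0, 0]],
    [0.01, [0, 0, 0.06], [0, 0, 0]],
    [0.01, [0, 0, 0.063], [0, 0, 0]],
    [0.01, [0, 0, 0.0645], [0, 0, 0]],
    [0.01, [0, 0, 0.0645], [0, 0, 0]]
  ]
}}

```text
t: 12.92
eef_pos: [0.5836, 0.1123, 0.0665]
tcp_rot: [-3.134, 0.217, -0.001]
force: [-0.4, -0.1, -2.4]
width: 0.0178
gripper_force: 34.7
```

Emit:
{"name": "servo_tool", "arguments": {
  "plan": [
    [0.01, [0, 0, 0.0005], [0, 0, 0]],
    [0.01, [0, 0, 0.001], [0, 0, 0]],
    [0.01, [0, 0, 0.001], [0, 0, 0]]
  ]
}}

```text
t: 13.3
eef_pos: [0.5837, 0.1123, 0.0662]
tcp_rot: [-3.134, 0.217, -0.001]
force: [-1.9, -0.1, 5.6]
width: 0.0181
gripper_force: 34.7
```

Emit:
{"name": "servo_tool", "arguments": {
  "plan": [
    [0.03, [0, 0, 0], [0, 0, 0]],
    [0.05, [0, 0, 0], [0, 0, 0]],
    [0.087, [0, 0, 0], [0, 0, 0]],
    [0.087, [0, 0, 0], [0, 0, 0]],
    [0.087, [0, 0, -0.01], [0, 0, 0]],
    [0.087, [0, 0, -0.03], [0, 0, 0]],
    [0.087, [0, 0.03, -0.06], [0, 0, 0]],
    [0.087, [0, 0.06, -0.1], [0, 0, 0]],
    [0.087, [0, 0.06, -0.1], [0, 0, 0]],
    [0.087, [0, 0.06, -0.1], [0, 0, 0]]
  ]
}}

```text
t: 14.55
eef_pos: [0.5753, 0.0529, 0.1661]
tcp_rot: [-3.134, 0.218, -0.002]
force: [-0.5, 0.9, 0.1]
width: 0.0867
gripper_force: 0.0
```

Run:
```python
from h import *
s=r.sense(); print(s['t'],s['eef_pos'],yaw(s),'tcp uw',uw(s['eef_pos']),s['force'])
im=snap('wrist','w4.png')
for b in blobs(im,*RED): print(b, uw(onz('wrist',*b[0],.092,s)))
for b in blobs(im,*YEL): print(b, uw(onz('wrist',*b[0],.062,s)))
```

```text
14.55 [0.57530555 0.0529294  0.1660825 ] -97.95 tcp uw [ 0.1305 -0.5628] [-0.52884481  0.93189013  0.07766797]
(array([247.7, 208.8]), [232, 177, 31, 67, 1632], ((247.07554626464844, 210.15811157226562), (66.57595825195312, 27.463396072387695), 86.26860046386719)) [ 0.1887 -0.5684]
(array([434.3, 214. ]), [418, 190, 34, 49, 1346], ((434.4554443359375, 214.44554138183594), (33.03523635864258, 47.56277847290039), 5.710593223571777)) [ 0.0327 -0.5633]
(array([303.9,   2. ]), [264, 0, 97, 8, 449], ((312.0, 3.5), (7.0, 96.0), 90.0)) [ 0.1416 -0.7331]
(array([334.2, 136.8]), [200, 130, 267, 16, 2824], ((333.01690673828125, 136.90335083007812), (266.0558776855469, 14.160831451416016), 0.46205270290374756)) [ 0.1172 -0.6236]
(array([252.6, 174.2]), [203, 168, 99, 14, 930], ((251.9916534423828, 174.59202575683594), (11.344574928283691, 98.18363952636719), 88.83085632324219)) [ 0.1894 -0.5912]
```

View pics/w4.png

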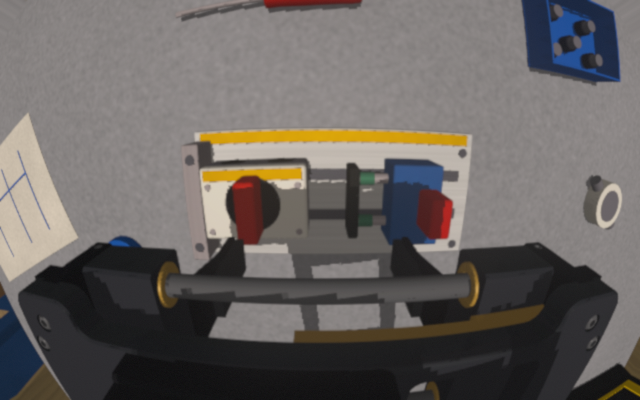

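The switch stands between jaw and fence with its yellow edge toward the stripe. A zoomed crop will let me check lateral centring.

```bash
python3 -c "
import cv2
im=cv2.imread('pics/w4.png')[120:270,170:360]; cv2.imwrite('pics/w4z.png',cv2.resize(im,(760,600),interpolation=2))"
```

```text
(no output)
```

View pics/w4z.png

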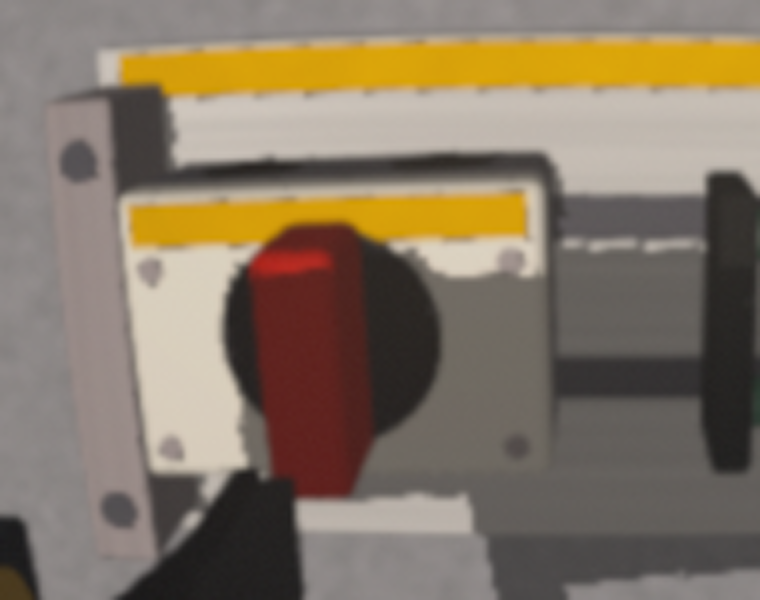

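Run:
```python
from h import *
s=r.sense()
for n,a,b,z in (('lidTL',120,192,.062),('TR',543,182,.062),('BR',548,470,.062),('BL',150,475,.062),('fiTL',108,95,.052),('fiBL',158,555,.052),('padT',712,173,.05),('padB',712,470,.05),('plateT',600,36,.012),('plateB',600,534,.012)):
    print(n,uw(onz('wrist',a/4+170-.5+.125,b/4+120-.4,z,s)))
```

```text
lidTL [ 0.2395 -0.5977]
TR [ 0.1424 -0.5982]
BR [ 0.1421 -0.5307]
BL [ 0.2396 -0.528 ]
fiTL [ 0.245  -0.6193]
fiBL [ 0.2447 -0.501 ]
padT [ 0.1045 -0.5983]
padB [ 0.1027 -0.5255]
plateT [ 0.1298 -0.6274]
plateB [ 0.1298 -0.49  ]
```

The switch sits within about 3 mm of the middle and parallel to the fence, with about 6 mm to the fence, so I leave it there. Now I take the jaw.

Emit:
{"name": "servo_tool", "arguments": {
  "plan": [
    [0.087, [0, 0.04, 0], [0, 0, 0]],
    [0.087, [-0.002, 0.08, 0.01], [0, 0, 0]],
    [0.087, [-0.0035, 0.104, 0.03], [0, 0, 0]],
    [0.08, [-0.0035, 0.104, 0.055], [0, 0, 0]],
    [0.07, [-0.0035, 0.104, 0.08], [0, 0, 0]],
    [0.06, [-0.0035, 0.104, 0.094], [0, 0, 0]],
    [0.05, [-0.0035, 0.104, 0.1], [0, 0, 0]],
    [0.04, [-0.0035, 0.104, 0.1], [0, 0, 0]],
    [0.015, [-0.0035, 0.104, 0.1], [0, 0, 0]],
    [0.015, [-0.0035, 0.104, 0.1], [0, 0, 0]]
  ],
  "force": 30
}}

```text
t: 15.85
eef_pos: [0.5579, -0.0497, 0.066]
tcp_rot: [3.134, -0.217, 0.003]
force: [0.2, 1.2, -0.4]
width: 0.0281
gripper_force: 0.0
```

Emit:
{"name": "servo_tool", "arguments": {
  "plan": [
    [0.015, [0, 0, 0], [0, 0, 0]],
    [0.015, [0, 0, 0], [0, 0, 0]],
    [0.015, [0, 0, 0], [0, 0, 0]],
    [0.015, [0, 0, 0], [0, 0, 0]]
  ]
}}

```text
t: 16.35
eef_pos: [0.5576, -0.0498, 0.0656]
tcp_rot: [3.134, -0.217, 0.001]
force: [-0.4, 0.4, 5.7]
width: 0.0195
gripper_force: 30.0
```

Emit:
{"name": "servo_tool", "arguments": {
  "plan": [
    [0.015, [0, -0.004, 0], [0, 0, 0]],
    [0.015, [0, -0.01, 0], [0, 0, 0]],
    [0.015, [0, -0.017, 0], [0, 0, 0]],
    [0.015, [0, -0.023, 0], [0, 0, 0]],
    [0.015, [0, -0.028, 0], [0, 0, 0]],
    [0.015, [0, -0.032, 0], [0, 0, 0]],
    [0.015, [0, -0.035, 0], [0, 0, 0]],
    [0.015, [0, -0.035, 0], [0, 0, 0]]
  ]
}}

```text
t: 17.35
eef_pos: [0.5624, -0.015, 0.0656]
tcp_rot: [3.134, -0.217, 0.001]
force: [-1.6, 0.3, 5.8]
width: 0.0198
gripper_force: 30.0
```

Emit:
{"name": "servo_tool", "arguments": {
  "plan": [
    [0.015, [0, -0.002, 0], [0, 0, 0]],
    [0.015, [0, -0.004, 0], [0, 0, 0]],
    [0.015, [0, -0.006, 0], [0, 0, 0]],
    [0.015, [0, -0.008, 0], [0, 0, 0]],
    [0.015, [0, -0.01, 0], [0, 0, 0]],
    [0.015, [0, -0.012, 0], [0, 0, 0]],
    [0.015, [0, -0.012, 0], [0, 0, 0]]
  ]
}}

```text
t: 18.23
eef_pos: [0.564, -0.0041, 0.0656]
tcp_rot: [3.133, -0.217, 0.001]
force: [-2.0, -3.5, 5.0]
width: 0.0198
gripper_force: 30.0
```

Emit:
{"name": "servo_tool", "arguments": {
  "plan": [
    [0.015, [0, -0.001, 0], [0, 0, 0]],
    [0.015, [0, -0.002, 0], [0, 0, 0]],
    [0.015, [0, -0.003, 0], [0, 0, 0]],
    [0.015, [0, -0.003, 0], [0, 0, 0]]
  ]
}}

```text
t: 18.73
eef_pos: [0.5643, -0.0018, 0.0656]
tcp_rot: [3.131, -0.217, 0.001]
force: [-2.9, -6.1, 6.3]
width: 0.0199
gripper_force: 30.0
```

Emit:
{"name": "servo_tool", "arguments": {
  "plan": [
    [0.015, [0, -0.001, 0], [0, 0, 0]],
    [0.015, [0, -0.002, 0], [0, 0, 0]],
    [0.015, [0, -0.003, 0], [0, 0, 0]],
    [0.015, [0, -0.003, 0], [0, 0, 0]]
  ]
}}

```text
t: 19.23
eef_pos: [0.5646, 0.0006, 0.0656]
tcp_rot: [3.131, -0.217, 0.0]
force: [-3.8, -9.3, 6.2]
width: 0.0198
gripper_force: 30.0
```

Emit:
{"name": "servo_tool", "arguments": {
  "plan": [
    [0.015, [0, -0.001, 0], [0, 0, 0]],
    [0.015, [0, -0.002, 0], [0, 0, 0]],
    [0.015, [0, -0.003, 0], [0, 0, 0]],
    [0.015, [0, -0.003, 0], [0, 0, 0]]
  ]
}}

```text
t: 19.73
eef_pos: [0.5649, 0.0029, 0.0657]
tcp_rot: [3.13, -0.217, 0.0]
force: [-3.9, -11.3, 6.6]
width: 0.0195
gripper_force: 30.0
```

Emit:
{"name": "servo_tool", "arguments": {
  "plan": [
    [0.015, [0, -0.001, 0], [0, 0, 0]],
    [0.015, [0, -0.002, 0], [0, 0, 0]],
    [0.015, [0, -0.003, 0], [0, 0, 0]],
    [0.015, [0, -0.004, 0], [0, 0, 0]],
    [0.015, [0, -0.004, 0], [0, 0, 0]],
    [0.015, [0, -0.004, 0], [0, 0, 0]]
  ]
}}

```text
t: 20.48
eef_pos: [0.5654, 0.0061, 0.0657]
tcp_rot: [3.129, -0.217, -0.0]
force: [-4.5, -13.7, 6.6]
width: 0.0198
gripper_force: 30.1
```

Run:
```python
from h import *
s=r.sense(); print(s['t'],s['eef_pos'],yaw(s),'tcp uw',uw(s['eef_pos']),'F uw',uw(s['force']))
F=[uw(r.sense()['force']) for i in range(1)]
b=snap('wrist','w5.png'); a=snap('scene','s5.png')[165:265,285:405]; c=snap('side','d5.png')[170:270,230:350]
cv2.imwrite('pics/c5.png',np.vstack([np.hstack([cv2.resize(x,(360,300),interpolation=2) for x in (a,c)]),cv2.resize(b[130:270,180:516],(720,300),interpolation=2)])[:,:,::-1])
print(uw(r.sense()['force']))
```

```text
20.475 [0.56539987 0.00606603 0.06567091] -97.93 tcp uw [ 0.0827 -0.5593] F uw [-14.1696   2.5982]
[-13.5248   3.1419]
```

View pics/c5.png

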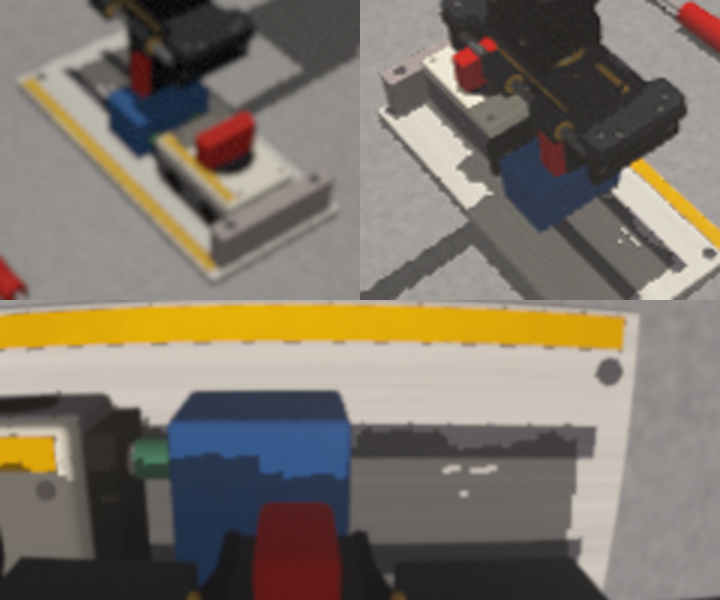

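The picture shows the switch against the fence and the green sleeve almost at the blue block. Another 2 mm or so is needed.

Emit:
{"name": "servo_tool", "arguments": {
  "plan": [
    [0.015, [0, -0.0005, 0], [0, 0, 0]],
    [0.015, [0, -0.001, 0], [0, 0, 0]],
    [0.015, [0, -0.0015, 0], [0, 0, 0]],
    [0.015, [0, -0.0018, 0], [0, 0, 0]],
    [0.015, [0, -0.0018, 0], [0, 0, 0]],
    [0.015, [0, -0.0018, 0], [0, 0, 0]]
  ]
}}

```text
t: 21.38
eef_pos: [0.5656, 0.0074, 0.0656]
tcp_rot: [3.128, -0.217, -0.0]
force: [-4.9, -15.1, 6.2]
width: 0.0195
gripper_force: 30.1
```

Run:
```python
from h import *
s=r.sense(); print(s['t'],s['eef_pos'],'tcp uw',uw(s['eef_pos']))
F=[]
b=snap('wrist','w6.png')
for i in range(4): F.append(uw(r.sense()['force'])); r.camera('side')
print('F',np.mean(F,0),F)
im=cv2.resize(b[170:260,190:310],(800,600),interpolation=2); cv2.imwrite('pics/c6.png',im[:,:,::-1])
```

```text
21.375 [0.56555913 0.00737805 0.06563991] tcp uw [ 0.0841 -0.5593]
F [-15.897025   1.95445 ] [array([-15.37  ,   2.2023]), array([-15.8816,   1.8624]), array([-16.0953,   1.7811]), array([-16.2412,   1.972 ])]
```

View pics/c6.png

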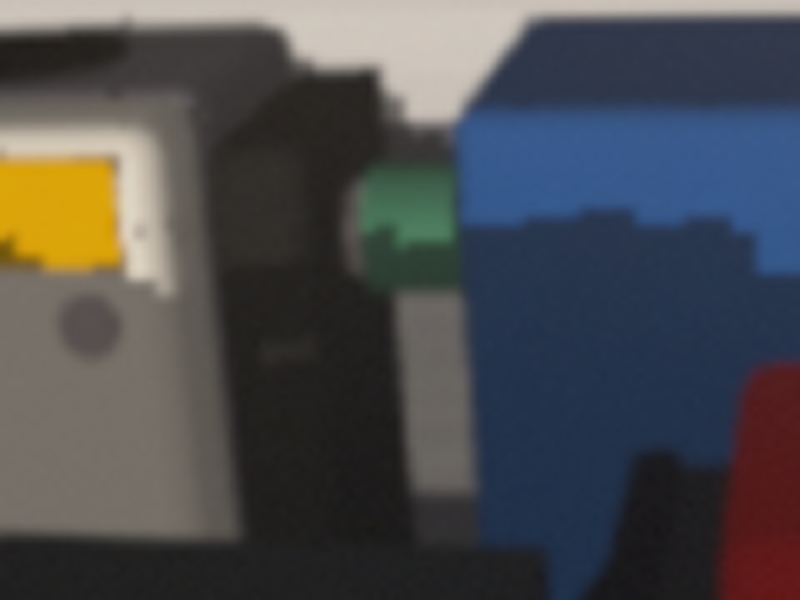

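The sleeve reaches the block in this view. As a cross-check, the block-front to pad-face distance should be about 26 mm.

Run:
```python
from h import *
s=r.sense()
for n,a,b,z in (('padfront',220,190,.05),('padback',388,200,.05),('lid',205,190,.062),('block',462,190,.057),('padfront2',240,450,.05),('block2',478,450,.057)):
    print(n,uw(onz('wrist',a/6.667+190-.4,b/6.667+170-.4,z,s)))
print(s['t'],uw(s['force']),s['joint_velocities'].round(3).max())
```

```text
padfront [ 0.1434 -0.5904]
padback [ 0.1273 -0.5893]
lid [ 0.1409 -0.5937]
block [ 0.119  -0.5922]
padfront2 [ 0.144  -0.5644]
block2 [ 0.119  -0.5676]
21.625 [-16.4668   1.3576] 0.002
```

```bash
python3 -c "
from h import *
s=r.sense();print(s['t'],uw(s['force']),s['eef_pos']);print(r.hand_in())"
```

```text
21.625 [-16.4668   1.3576] [0.56555753 0.00733683 0.06564457]
the job is handed in; nothing more can be done
None
```

Handed in at 21.6 s. The switch is turned with its entry face to the yellow-striped side, about 2–3 mm off the middle of the fixture's width. The arm still holds the jaw, pressing the switch flush to the fence at roughly 14–15 N, with the pad pushed in about 14–15 mm.

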